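# Pin the slicing board on its stand

### The job

Get the slicing board ready for use: of the two narrow boards on the upper step of the marble stand, take the one with the big round hole and slide it across, never lifting it more than 3 cm above that step, until its hole is over the steel pin on the lower step. Let it down over the pin so that it lies flat on the lower step, pointing straight along the stand, and leave the other board where it is.

Things in the scene. Friction and masses are not known exactly. Their poses are not given: they have to be found in the camera images.
- holed_board: loose light-wood board, 160 mm long (y), 52 wide (x), 18 thick (z), 0.15 kg, with a 34 mm round hole through it near one end. Origin: hole centre, at the underside. It reaches from y = +30 (hole end) to y = -130 mm; grip it across the width at its middle, y = -50 mm. It starts flat on the upper step, hole end away from the pin; which of the two boards is nearer the robot varies.
- other_board: bystander beside it, to be left where it is: a board of the same wood and size whose only hole is a 10 mm hanging hole, too small for the pin. Origin: hole centre, at the underside; same axes.
- stand: fixed marble stand with two steps. Origin: at worktop height (z = 0) right under the pin; y points along the stand from the pin to the upper step, z up. Upper step: top at z = 40 mm, x = -105 to 105, y = 55 to 245 mm. Lower step: top at z = 16 mm, x = -65 to 65, y = -175 to 55 mm. The seated board's long solid end points to the stand's -y.
- pin (a point): tip of the fixed upright steel pin, 12 mm across, that stands on the lower step 20 mm tall; 36 mm above the worktop, 4 mm lower than the upper step, so a board slid level off the upper step clears it. Axes as the stand's.

How it is judged:
By the outcome, as a careful person would: the job done as asked, in the order asked, and still so for the second after the job is handed in, with the robot touching nothing.
It also fails if it takes over 35 s, if anything falls off the work surface, if the arm or the gripper's body presses on something with over 40 N, if the wrist force passes 120 N, or if a joint passes its speed limit or range.

### The arm

A 6-joint arm with a two-finger parallel gripper is mounted at the origin on a cart in front of the work surface, level with it; the furniture and walls round the work are solid. World frame = base frame: x ahead of the robot, y to its left, z up, the work surface at z = 0. Lengths are in m, angles in degrees, forces in N, time in s.
With the tool pointing down it reaches from about 0.35 to 0.875 m from the base axis. Payload 4.2 kg.
Tool frame: the origin (TCP) lies on the centre line of the jaws, within the pads' length; the fingertips stand tip_reach ahead of it and the grasp point (between the pads) is the TCP (tip_reach is the distance from the TCP to the fingertips, in m); z points along the fingers, y is the line along which they close (so a half turn about z gives the same grasp; the last joint's range is limited). The gripper opens to 87 mm and grips with 3 to 60 N. Pads are 19 mm wide; open, the fingers measure 117 mm over their backs; the gripper's body (75 mm by 190 mm) begins 51 mm behind the grasp point.
Start: joints at [-54.339, 22.042, 0.453, 0, -68.411, -14.817], TCP at [0.222, -0.584, 0.242] pointing down, gripper open.
Joint ranges: [-179.83, 179.83], [-69.29, 118.12], [-61.27, 80.66], [-181.25, 117.63], [-171.15, -9.14], [-177.46, 177.46]. Speed limits (degrees/s): [159.86, 159.86, 180, 180, 180, 180].

### API

Orientations are given as a 3x3 rotation matrix whose columns are the frame's x, y, z axes.
In Python, from station import sense, capture, finish_job, tip_reach gives the robot as it stands.
- The arm moves only by the tool arm_command, never from a script. Its argument "deltas" is a list of rows, each a list of 7 numbers: the turn, a rotation vector about the tool's x, y, z in rad, then the shift along the tool's x, y, z in cm, then the closure, from -1 (fully open) to 1 (shut), so that 0 is half open. In form: [[rx, ry, rz, dx, dy, dz, hand], ...]. A call has 1 to 8 rows; each row is the pose to reach, as a shift and turn from the pose commanded when the call began, along the tool's axes at that moment; what a row does not reach only later rows make up. A row lasts 1/12 s, in which the tool goes at most 41.7 mm and 7.16 degrees, less where a joint would pass 70% of its speed; a pose out of reach is approached as far as the arm can. A call with a gripper value outside its range is refused whole. The fingers move at their own pace and stop on an object; the grip force is fixed at half the most. Time passes only in rows, so rows that repeat a pose let the fingers close. It gives the time, the measured TCP pose, the force, the opening and the grip force at its end, in the units of the state.
- sense(): the state, without advancing time (a new reading comes with each control period).
- capture(name): name is "side" or "top" or "wrist"; returns a dict with "pixels" (480x640x3 uint8, blue, green, red), "fovy" (degrees; the focal length in pixels is half the picture's height over the tangent of half this angle, whatever the lens; pixels are square), "cx", "cy" (the principal point, pixels), "rvec" (rotation vector, rad) and "tvec" (3), from world to camera coordinates, as OpenCV has them. Camera axes: x right, y down, z forward; pixel columns grow to the right and rows downward; lengths in m; the calibration is good to about 2 mm. A picture is of the moment at which its call begins. There is no depth.
- finish_job(): hands the job in; it is judged then, once.
The state is a dict: "time_s": time; "joints": joint angles; "joint_velocities": joint speeds; "effort": joint torques, N m; "tcp_pos": TCP position; "ee_rot": TCP orientation; "wrist_force": force on the tool from outside, world axes, zero at the start; "moment": the same for the moment, N m; "gripper_width": opening from 0.0 (shut) to 1.0 (fully open); "gripper_force": force on a finger pad.
Only numpy, scipy, OpenCV 4.12 (cv2) and the standard library are available. Lean on these libraries where they do the work, as an engineer would, in place of code of your own. Each camera call takes 0.05 s, during which the arm holds its last target. There are 200 camera calls.

## Working session

There is one attempt and no reset: what is moved stays moved. The work goes in short steps, Python scripts to look and compute and a tool call to move; the robot and the scene stay as the last step left them, time stands still between calls to the robot, and variables do not carry over. Pictures are saved under pics/ and viewed, at most 10 in all, crops included, and the job is handed in when it is done.

Besides the shell and the picture viewer there is one more tool, called after "Request:" by a JSON object that holds its "op" and its "data", one argument or row to a line. arm_command: Moves the arm, as the interface text tells. Its arguments: {"type":"object","properties":{"deltas":{"type":"array"}},"required":["deltas"]}

```bash
mkdir -p pics; cat > h.py <<'E'
import numpy as np, cv2
from station import sense, capture, finish_job, tip_reach
def cam(c):
    f=240/np.tan(np.radians(c["fovy"])/2)
    return np.array([[f,0,c["cx"]],[0,f,c["cy"]],[0,0,1]]),cv2.Rodrigues(np.array(c["rvec"],float))[0],np.array(c["tvec"],float).ravel()
def ray(c,uv,z):
    K,R,t=cam(c); o=-R.T@t
    uv=np.atleast_2d(uv).astype(float)
    d=(R.T@np.linalg.inv(K)@np.c_[uv,np.ones(len(uv))].T).T
    return o+d*((z-o[2])/d[:,2])[:,None]
def proj(c,P):
    K,R,t=cam(c); p=(K@(R@np.atleast_2d(P).T+t[:,None])).T
    return p[:,:2]/p[:,2:]
E
python3 - <<'E'
from h import *
for n in("top","side"):
    c=capture(n); cv2.imwrite(f"pics/{n}0.png",c["pixels"]); K,R,t=cam(c); print(n,c["fovy"],-R.T@t,R[2])
s=sense(); print(tip_reach,s["time_s"],s["tcp_pos"],s["ee_rot"],s["gripper_width"])
E
```

```text
top 46.00894507102818 [0.4922451  0.1003212  0.91185087] [ 0.04414661  0.00110323 -0.99902445]
side 48.80245206152028 [ 0.47109337 -0.54455393  0.57281032] [ 0.09701291  0.77567048 -0.62363755]
0.019 0.1 [ 0.22223069 -0.58361515  0.24057204] [[-9.34621778e-01 -3.55642445e-01 -7.63804216e-04]
 [-3.55643258e-01  9.34620033e-01  1.80723677e-03]
 [ 7.11366187e-05  1.96072466e-03 -9.99998075e-01]] 0.998966232542527
```

View pics/top0.png

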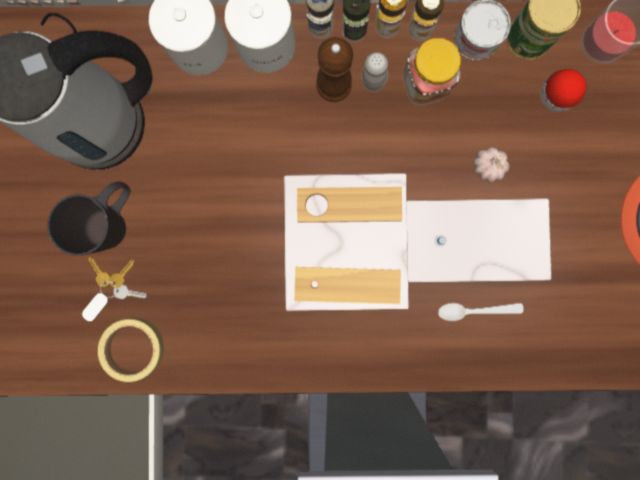

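View pics/side0.png

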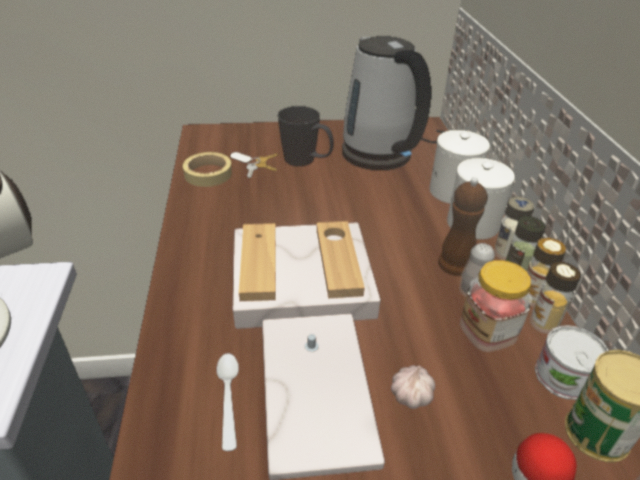

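The top view shows the holed board farther from the robot (hole near (317,205)), the bystander near row 285, and the pin at (441,240). The side view agrees, with the pin at about (311,340).

```bash
cat > m.py <<'E'
from h import *
def wood(c,roi):
    hsv=cv2.cvtColor(c["pixels"],cv2.COLOR_BGR2HSV); m=cv2.inRange(hsv,(10,80,140),(28,255,255))
    k=np.zeros_like(m); x0,y0,x1,y1=roi; k[y0:y1,x0:x1]=m[y0:y1,x0:x1]
    n=max(cv2.findContours(k,cv2.RETR_EXTERNAL,cv2.CHAIN_APPROX_NONE)[0],key=cv2.contourArea)
    return k,n
def rect(c,n,z):
    P=ray(c,n.reshape(-1,2),z)[:,:2]*1000
    return cv2.minAreaRect(P.astype(np.float32)),P
E
python3 - <<'E'
from m import *
c=capture("top")
for roi in((290,180,405,226),(290,262,405,308)):
    k,n=wood(c,roi); r,P=rect(c,n,.058); print("board",r)
    cs,h=cv2.findContours(k,cv2.RETR_CCOMP,cv2.CHAIN_APPROX_NONE)
    for q,hh in zip(cs,h[0]):
        if hh[3]>=0 and len(q)>8: print(" hole",[np.round(v,1) for v in cv2.minEnclosingCircle(ray(c,q.reshape(-1,2),.058)[:,:2].astype(np.float32)*1000)])
hsv=cv2.cvtColor(c["pixels"],cv2.COLOR_BGR2HSV)
w=cv2.inRange(hsv,(0,0,150),(180,60,255))
k=np.zeros_like(w);k[190:290,412:560]=w[190:290,412:560]
n=max(cv2.findContours(k,cv2.RETR_EXTERNAL,cv2.CHAIN_APPROX_NONE)[0],key=cv2.contourArea)
print("lower",rect(c,n,.016)[0])
k=np.zeros_like(w);k[165:320,275:405]=255-cv2.inRange(hsv,(0,70,0),(30,255,130))[165:320,275:405]
n=max(cv2.findContours(k,cv2.RETR_EXTERNAL,cv2.CHAIN_APPROX_NONE)[0],key=cv2.contourArea)
P=ray(c,n.reshape(-1,2),.04)*1000; print("upper min/max",P.min(0),P.max(0))
g=hsv[228:252,428:454]; d=((g[...,2]<150)|(g[...,1]>50)).astype(np.uint8)
print(d); ys,xs=np.nonzero(d); u=(xs.mean()+428,ys.mean()+228); print(u,ray(c,u,.036))
cs=capture("side"); g=cs["pixels"][325:360,295:330]; 
cv2.imwrite("pics/pin.png",np.hstack([cv2.resize(g,(525,525),interpolation=0)]))
E
```

```text
board ((578.4281005859375, 72.6530990600586), (51.2009391784668, 158.21395874023438), 0.1607954353094101)
 hole [array([578.4, 122.5]), np.float64(18.6)]
board ((456.3200378417969, 77.00482177734375), (158.1954803466797, 50.1941032409668), 87.71635437011719)
 hole [array([458.2, 126.7]), np.float64(6.6)]
lower ((523.3941650390625, -136.3502197265625), (130.63511657714844, 220.1093292236328), 0.2347402125597)
upper min/max [414.70726267 -13.70000627  40.        ] [641.67752385 187.24643886  40.        ]
[[0 0 0 0 0 0 0 0 0 0 0 0 0 0 0 0 0 0 0 0 0 0 0 0 0 0]
 [0 0 0 0 0 0 0 0 0 0 0 0 0 0 0 0 0 0 0 0 0 0 0 0 0 0]
 [0 0 0 0 0 0 0 0 0 0 0 0 0 0 0 0 0 0 0 0 0 0 0 0 0 0]
 [0 0 0 0 0 0 0 0 0 0 0 0 0 0 0 0 0 0 0 0 0 0 0 0 0 0]
 [0 0 0 0 0 0 0 0 0 0 0 0 0 0 0 0 0 0 0 0 0 0 0 0 0 0]
 [0 0 0 0 0 0 0 0 0 0 0 0 0 0 0 0 0 0 0 0 0 0 0 0 0 0]
 [0 0 0 0 0 0 0 0 0 0 0 0 0 0 0 0 0 0 0 0 0 0 0 0 0 0]
 [0 0 0 0 0 0 0 0 0 0 0 0 0 0 0 0 0 0 0 0 0 0 0 0 0 0]
 [0 0 0 0 0 0 0 0 0 0 0 0 0 0 0 0 0 0 0 0 0 0 0 0 0 0]
 [0 0 0 0 0 0 0 0 0 0 0 0 0 0 0 0 0 0 0 0 0 0 0 0 0 0]
 [0 0 0 0 0 0 0 0 0 0 1 0 0 0 0 0 0 0 0 0 0 0 0 0 0 0]
 [0 0 0 0 0 0 0 0 0 1 1 0 0 0 0 0 0 0 0 0 0 0 0 0 0 0]
 [0 0 0 0 0 0 0 0 0 1 1 0 0 0 0 0 0 0 0 0 0 0 0 0 0 0]
 [0 0 0 0 0 0 0 0 0 1 1 0 0 0 0 0 0 0 0 0 0 0 0 0 0 0]
 [0 0 0 0 0 0 0 0 0 0 1 1 0 0 0 0 0 0 0 0 0 0 0 0 0 0]
 [0 0 0 0 0 0 0 0 0 0 0 1 0 0 0 0 0 0 0 0 0 0 0 0 0 0]
 [0 0 0 0 0 0 0 0 0 0 0 0 0 0 0 0 0 0 0 0 0 0 0 0 0 0]
 [0 0 0 0 0 0 0 0 0 0 0 0 0 0 0 0 0 0 0 0 0 0 0 0 0 0]
 [0 0 0 0 0 0 0 0 0 0 0 0 0 0 0 0 0 0 0 0 0 0 0 0 0 0]
 [0 0 0 0 0 0 0 0 0 0 0 0 0 0 0 0 0 0 0 0 0 0 0 0 0 0]
 [0 0 0 0 0 0 0 0 0 0 0 0 0 0 0 0 0 0 0 0 0 0 0 0 0 0]
 [0 0 0 0 0 0 0 0 0 0 0 0 0 0 0 0 0 0 0 0 0 0 0 0 0 0]
 [0 0 0 0 0 0 0 0 0 0 0 0 0 0 0 0 0 0 0 0 0 0 0 0 0 0]
 [0 0 0 0 0 0 0 0 0 0 0 0 0 0 0 0 0 0 0 0 0 0 0 0 0 0]]
(np.float64(437.9), np.float64(240.5)) [[ 0.52251257 -0.06497115  0.036     ]]
```

View pics/pin.png

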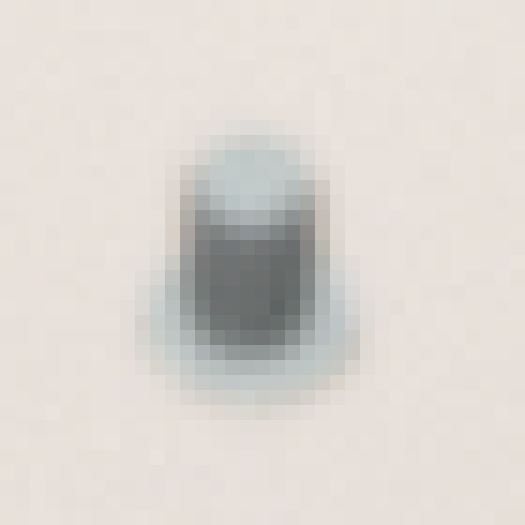

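```bash
cat > go.py <<'E'
import sys; from h import *
from scipy.spatial.transform import Rotation as Ro
# target xyz in mm, yaw err deg; prints delta row
x,y,z=[float(a)/1000 for a in sys.argv[1:4]]; a=np.radians(float(sys.argv[4]) if len(sys.argv)>4 else 0.2)
s=sense(); R=np.array(s["ee_rot"]); ty=np.array([-np.cos(a),-np.sin(a),0]); tz=np.array([0,0,-1.]); T=np.c_[np.cross(ty,tz),ty,tz]
d=R.T@(np.array([x,y,z])-s["tcp_pos"])*100
print("t",round(s["time_s"],2),"tcp",np.round(s["tcp_pos"],4),"F",np.round(s["wrist_force"],1),"w",round(s["gripper_width"],3),"\nrow",np.round(Ro.from_matrix(R.T@T).as_rotvec(),4),np.round(d,2))
E
python3 - <<'E'
from h import *
c=capture("side"); print("pin side",ray(c,(311.2,337.5),.036), "base",ray(c,(311.2,325+22.3-.5),.016))
c=capture("top"); print(proj(c,[[.5234,-.0714,.036],[.5234,-.0714,.016]]))
cv2.imwrite("pics/pin2.png",cv2.resize(c["pixels"][225:257,400:460],(780,416),interpolation=0))
E
python3 go.py 578 73 150
```

```text
pin side [[ 0.52334496 -0.07411503  0.036     ]] base [[ 0.52368061 -0.0730813   0.016     ]]
[[442.03722051 239.88227345]
 [439.5722066  240.35787707]]
t 0.3 tcp [ 0.2224 -0.5839  0.2412] F [-1.6  0.4  0.5] w 1.001 
row [ 7.0000e-04  4.0000e-04 -1.2105e+00] [-56.61  48.73   9.15]
```

View pics/pin2.png

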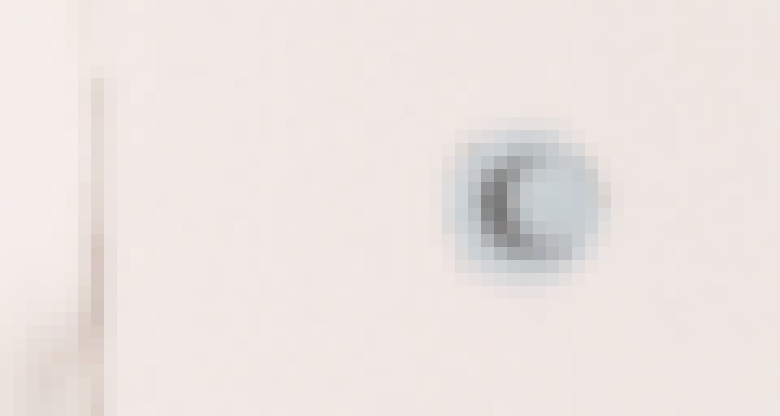

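Enlarged, the pin tip is at top pixel (442.2,240.3). That matches the stand-based estimate, so the pin is at about (0.523, -0.072). Moving over the board now.

Request:
{"op": "arm_command", "data": {
  "deltas": [
    [0, 0, -1.21, -56.6, 48.7, 9.1, -1],
    [0, 0, -1.21, -56.6, 48.7, 9.1, -1],
    [0, 0, -1.21, -56.6, 48.7, 9.1, -1],
    [0, 0, -1.21, -56.6, 48.7, 9.1, -1],
    [0, 0, -1.21, -56.6, 48.7, 9.1, -1],
    [0, 0, -1.21, -56.6, 48.7, 9.1, -1],
    [0, 0, -1.21, -56.6, 48.7, 9.1, -1],
    [0, 0, -1.21, -56.6, 48.7, 9.1, -1]
  ]
}}

```text
time_s: 0.97
tcp_pos: [0.3806, -0.2913, 0.2013]
ee_rot: [[-0.2, -0.98, 0.001], [-0.98, 0.2, -0.0], [0.0, -0.001, -1.0]]
wrist_force: [0.6, -0.2, 0.5]
gripper_width: 0.998
gripper_force: 0.0
```

```bash
python3 go.py 578 73 150
```

```text
t 0.97 tcp [ 0.3806 -0.2913  0.2013] F [ 0.6 -0.2  0.5] w 0.998 
row [-8.000e-04 -2.000e-04 -2.045e-01] [-39.64 -12.07   5.14]
```

Request:
{"op": "arm_command", "data": {
  "deltas": [
    [0, 0, -0.2, -39.0, -12.0, 5.1, -1],
    [0, 0, -0.2, -39.0, -12.0, 5.1, -1],
    [0, 0, -0.2, -39.0, -12.0, 5.1, -1],
    [0, 0, -0.2, -39.0, -12.0, 5.1, -1],
    [0, 0, -0.2, -39.0, -12.0, 5.1, -1],
    [0, 0, -0.2, -39.0, -12.0, 5.1, -1],
    [0, 0, -0.2, -39.0, -12.0, 5.1, -1],
    [0, 0, -0.2, -39.0, -12.0, 5.1, -1]
  ]
}}

```text
time_s: 1.63
tcp_pos: [0.5408, -0.0016, 0.1599]
ee_rot: [[-0.006, -1.0, 0.001], [-1.0, 0.006, 0.0], [-0.0, -0.001, -1.0]]
wrist_force: [-0.2, -0.1, 0.5]
gripper_width: 0.999
gripper_force: 0.0
```

Request:
{"op": "arm_command", "data": {
  "deltas": [
    [0, 0, 0, -5, 0, 0, -1],
    [0, 0, 0, -5, 0, 0, -1],
    [0, 0, 0, -5, 0, 0, -1],
    [0, 0, 0, -5, 0, 0, -1]
  ]
}}

```text
time_s: 1.97
tcp_pos: [0.5403, 0.0467, 0.1598]
ee_rot: [[-0.006, -1.0, -0.001], [-1.0, 0.006, -0.0], [0.0, 0.001, -1.0]]
wrist_force: [0.3, -0.6, 0.5]
gripper_width: 0.998
gripper_force: 0.0
```

```bash
python3 go.py 578 73 110
```

```text
t 1.97 tcp [0.5403 0.0467 0.1598] F [ 0.3 -0.6  0.5] w 0.998 
row [ 0.0006 -0.0002 -0.009 ] [-2.65 -3.76  4.97]
```

Request:
{"op": "arm_command", "data": {
  "deltas": [
    [0, 0, -0.009, -2.65, -3.8, 3, -1],
    [0, 0, -0.009, -2.65, -3.8, 5, -1],
    [0, 0, -0.009, -2.65, -3.8, 5, -1],
    [0, 0, -0.009, -2.65, -3.8, 5, -1],
    [0, 0, -0.009, -2.65, -3.8, 5, -1],
    [0, 0, -0.009, -2.65, -3.8, 5, -1]
  ]
}}

```text
time_s: 2.47
tcp_pos: [0.579, 0.0715, 0.1114]
ee_rot: [[0.001, -1.0, 0.002], [-1.0, -0.001, 0.001], [-0.001, -0.002, -1.0]]
wrist_force: [0.5, 0.3, 0.3]
gripper_width: 1.001
gripper_force: 0.0
```

```bash
python3 go.py 578.4 73 63; python3 -c "
from h import *
c=capture('wrist');cv2.imwrite('pics/w.png',c['pixels'])
h=ray(c,[[320,240]],.058);print(h,proj(c,[[.578,.122,.058],[.578,.073,.058]]))"
```

```text
t 2.47 tcp [0.579  0.0715 0.1114] F [0.5 0.3 0.3] w 1.001 
row [-0.0022  0.0006 -0.0026] [-0.14  0.07  4.84]
[[0.57904514 0.05646136 0.058     ]] [[321.54616199 344.23549296]
 [321.77590491 267.85907626]]
```

View pics/w.png

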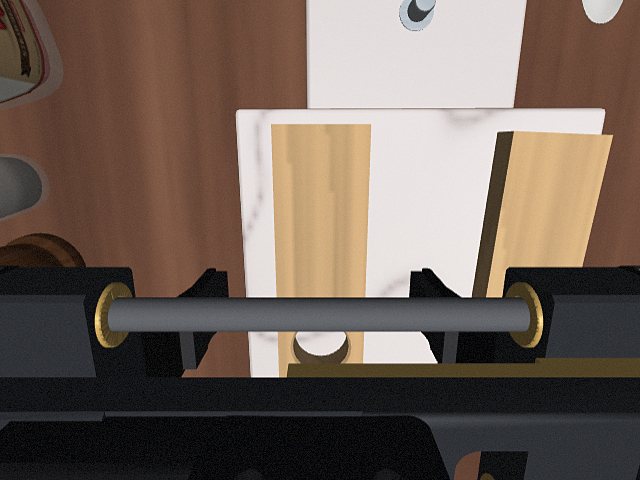

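The wrist view shows the holed board between the fingers with its hole at about (321,345), as predicted. Descending to grip.

Request:
{"op": "arm_command", "data": {
  "deltas": [
    [0, 0, -0.0026, -0.1, 0.05, 2, -1],
    [0, 0, -0.0026, -0.1, 0.05, 3.5, -1],
    [0, 0, -0.0026, -0.1, 0.05, 4.8, -1],
    [0, 0, -0.0026, -0.1, 0.05, 4.8, -1],
    [0, 0, -0.0026, -0.1, 0.05, 4.8, -1],
    [0, 0, -0.0026, -0.1, 0.05, 4.8, -1]
  ]
}}

```text
time_s: 3.02
tcp_pos: [0.579, 0.0735, 0.0635]
ee_rot: [[0.005, -1.0, 0.003], [-1.0, -0.005, 0.001], [-0.001, -0.003, -1.0]]
wrist_force: [0.5, -0.2, 0.3]
gripper_width: 1.005
gripper_force: 0.0
```

```bash
python3 go.py 578.4 73 63
```

```text
t 3.02 tcp [0.579  0.0735 0.0635] F [ 0.5 -0.2  0.3] w 1.005 
row [-0.0026  0.0006  0.0013] [0.05 0.06 0.05]
```

Request:
{"op": "arm_command", "data": {
  "deltas": [
    [0, 0, 0, 0, 0, 0, 0.6],
    [0, 0, 0, 0, 0, 0, 0.6],
    [0, 0, 0, 0, 0, 0, 0.6],
    [0, 0, 0, 0, 0, 0, 0.6],
    [0, 0, 0, 0, 0, 0, 0.6],
    [0, 0, 0, 0, 0, 0, 0.6],
    [0, 0, 0, 0, 0, 0, 0.6],
    [0, 0, 0, 0, 0, 0, 0.6]
  ]
}}

```text
time_s: 3.68
tcp_pos: [0.5782, 0.0735, 0.0619]
ee_rot: [[0.005, -1.0, -0.0], [-1.0, -0.005, -0.0], [0.0, 0.0, -1.0]]
wrist_force: [0.3, 0.2, 0.2]
gripper_width: 0.594
gripper_force: 30.0
```

Request:
{"op": "arm_command", "data": {
  "deltas": [
    [0, 0, 0, 0, 0, 0, 0.6],
    [0, 0, 0, 0, 0, -0.3, 0.6],
    [0, 0, 0, 0, 0, -0.6, 0.6],
    [0, 0, 0, 0, 0, -0.8, 0.6],
    [0, 0, 0, 0, 0, -0.8, 0.6],
    [0, 0, 0, 0, 0, -0.8, 0.6]
  ]
}}

```text
time_s: 4.18
tcp_pos: [0.5782, 0.0735, 0.07]
ee_rot: [[0.005, -1.0, 0.0], [-1.0, -0.005, 0.0], [-0.0, -0.0, -1.0]]
wrist_force: [-0.8, -0.3, -1.7]
gripper_width: 0.6
gripper_force: 30.0
```

```bash
python3 go.py 578.4 -122 71
```

```text
t 4.18 tcp [0.5782 0.0735 0.07  ] F [-0.8 -0.3 -1.7] w 0.6 
row [-0.0002  0.0002  0.001 ] [19.55  0.07 -0.1 ]
```

Gripped (52 mm wide, lifted 8 mm). Sliding along the stand first, then across.

Request:
{"op": "arm_command", "data": {
  "deltas": [
    [0, 0, 0, 1, 0, 0, 0.6],
    [0, 0, 0, 3, 0, 0, 0.6],
    [0, 0, 0, 5, 0, 0, 0.6],
    [0, 0, 0, 7, 0, 0, 0.6],
    [0, 0, 0, 9, 0, 0, 0.6],
    [0, 0, 0, 11, 0, 0, 0.6],
    [0, 0, 0, 13, 0, 0, 0.6],
    [0, 0, 0, 14.5, 0, 0, 0.6]
  ]
}}

```text
time_s: 4.85
tcp_pos: [0.5783, -0.0736, 0.0697]
ee_rot: [[0.003, -1.0, -0.001], [-1.0, -0.003, -0.0], [0.0, 0.001, -1.0]]
wrist_force: [0.8, -0.8, -1.9]
gripper_width: 0.597
gripper_force: 30.0
```

Request:
{"op": "arm_command", "data": {
  "deltas": [
    [0, 0, 0, 1.5, 0, 0, 0.6],
    [0, 0, 0, 3, 0.5, 0, 0.6],
    [0, 0, 0, 4.2, 1.5, 0, 0.6],
    [0, 0, 0, 5, 3, 0, 0.6],
    [0, 0, 0, 5, 4.5, 0, 0.6],
    [0, 0, 0, 5, 5.5, 0, 0.6],
    [0, 0, 0, 5, 5.5, 0, 0.6],
    [0, 0, 0, 5, 5.5, 0, 0.6]
  ]
}}

```text
time_s: 5.52
tcp_pos: [0.5241, -0.1218, 0.0702]
ee_rot: [[0.005, -1.0, 0.001], [-1.0, -0.005, -0.0], [0.0, -0.001, -1.0]]
wrist_force: [-0.4, 0.0, -0.6]
gripper_width: 0.594
gripper_force: 30.0
```

```bash
python3 go.py 523.2 -122 70; python3 - <<'E'
from m import *
c=capture("top"); cv2.imwrite("pics/t2.png",c["pixels"][160:330,270:570])
c2=capture("side"); v=c2["pixels"][220:480,220:420]; a=c["pixels"][150:330,270:570]
cv2.imwrite("pics/t2.png",np.hstack([cv2.resize(a,(480,288)),cv2.resize(v,(222,288))]))
E
```

```text
t 5.52 tcp [ 0.5241 -0.1218  0.0702] F [-0.4  0.  -0.6] w 0.594 
row [-0.0008 -0.0002  0.0016] [0.02 0.09 0.02]
```

View pics/t2.png

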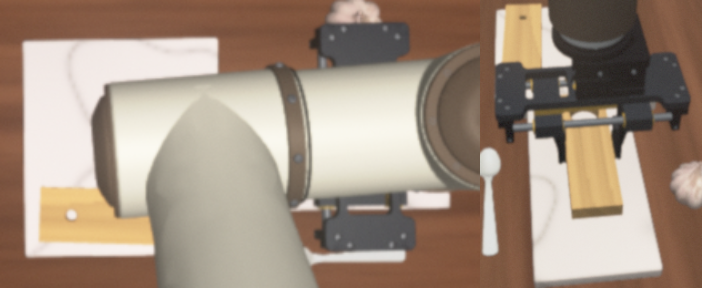

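The board is held level over the lower step, and the side view shows it straight. Lowering it.

Request:
{"op": "arm_command", "data": {
  "deltas": [
    [0, 0, 0, 0, 0.05, 0.3, 0.6],
    [0, 0, 0, 0, 0.05, 0.6, 0.6],
    [0, 0, 0, 0, 0.05, 0.9, 0.6],
    [0, 0, 0, 0, 0.05, 1.2, 0.6],
    [0, 0, 0, 0, 0.05, 1.5, 0.6],
    [0, 0, 0, 0, 0.05, 1.7, 0.6],
    [0, 0, 0, 0, 0.05, 1.7, 0.6]
  ]
}}

```text
time_s: 6.2
tcp_pos: [0.5233, -0.1218, 0.0522]
ee_rot: [[0.004, -1.0, -0.001], [-1.0, -0.004, -0.0], [0.0, 0.001, -1.0]]
wrist_force: [-0.2, -0.1, -1.1]
gripper_width: 0.592
gripper_force: 30.0
```

```bash
python3 go.py 523.2 -122 38; python3 - <<'E'
from m import *
c=capture("wrist"); cv2.imwrite("pics/w2.png",c["pixels"])
z=sense()["tcp_pos"][2]-.004
print(z,proj(c,[[.523,-.072,z],[.523,-.072,.036]]))
E
```

```text
t 6.2 tcp [ 0.5233 -0.1218  0.0522] F [-0.2 -0.1 -1.1] w 0.592 
row [ 0.0013 -0.      0.001 ] [0.02 0.01 1.42]
0.04850135028937243 [[320.08055609 399.41891904]
 [319.97053529 382.55260332]]
```

View pics/w2.png

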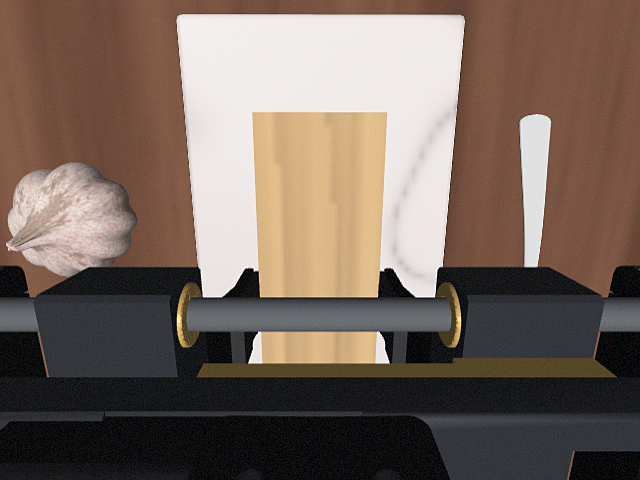

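The board (columns 253–387) is centred and straight on the step. Its underside is already below the pin tip with no contact force, so the pin is in the hole. Continuing down.

Request:
{"op": "arm_command", "data": {
  "deltas": [
    [0, 0, 0, 0, 0, 0.3, 0.6],
    [0, 0, 0, 0, 0, 0.6, 0.6],
    [0, 0, 0, 0, 0, 0.9, 0.6],
    [0, 0, 0, 0, 0, 1.1, 0.6],
    [0, 0, 0, 0, 0, 1.25, 0.6],
    [0, 0, 0, 0, 0, 1.35, 0.6],
    [0, 0, 0, 0, 0, 1.35, 0.6],
    [0, 0, 0, 0, 0, 1.35, 0.6]
  ]
}}

```text
time_s: 6.92
tcp_pos: [0.5237, -0.1218, 0.0394]
ee_rot: [[0.005, -1.0, 0.0], [-1.0, -0.005, -0.0], [0.0, -0.0, -1.0]]
wrist_force: [-0.2, 0.2, -2.1]
gripper_width: 0.592
gripper_force: 30.0
```

Request:
{"op": "arm_command", "data": {
  "deltas": [
    [0, 0, 0, 0, 0, 0.05, 0.6],
    [0, 0, 0, 0, 0, 0.1, 0.6],
    [0, 0, 0, 0, 0, 0.1, 0.6],
    [0, 0, 0, 0, 0, 0.1, 0.6]
  ]
}}

```text
time_s: 7.25
tcp_pos: [0.5236, -0.1218, 0.0384]
ee_rot: [[0.005, -1.0, 0.0], [-1.0, -0.005, -0.0], [0.0, -0.0, -1.0]]
wrist_force: [-0.2, 0.4, -1.3]
gripper_width: 0.595
gripper_force: 30.0
```

Nearly touching (about 0.5 mm above the step), so I'll release and then retreat upward.

Request:
{"op": "arm_command", "data": {
  "deltas": [
    [0, 0, 0, 0, 0, 0.04, 0.6],
    [0, 0, 0, 0, 0, 0.04, 0.6],
    [0, 0, 0, 0, 0, 0.04, -0.6],
    [0, 0, 0, 0, 0, 0.04, -0.6],
    [0, 0, 0, 0, 0, 0.04, -0.6],
    [0, 0, 0, 0, 0, 0.04, -0.6],
    [0, 0, 0, 0, 0, 0.04, -0.6],
    [0, 0, 0, 0, 0, 0.04, -0.6]
  ]
}}

```text
time_s: 7.92
tcp_pos: [0.5237, -0.1218, 0.0381]
ee_rot: [[0.005, -1.0, 0.0], [-1.0, -0.005, -0.0], [0.0, -0.0, -1.0]]
wrist_force: [-0.1, 0.3, 0.4]
gripper_width: 0.796
gripper_force: 0.0
```

Request:
{"op": "arm_command", "data": {
  "deltas": [
    [0, 0, 0, 0, 0, -1, -0.6],
    [0, 0, 0, 0, 0, -3, -0.6],
    [0, 0, 0, 0, 0, -6, -0.6],
    [0, 0, 0, 0, 0, -9, -0.6],
    [0, 0, 0, 0, 0, -12, -0.6],
    [0, 0, 0, 0, 0, -15, -0.6],
    [0, 0, 0, 0, 0, -15, -0.6]
  ]
}}

```text
time_s: 8.5
tcp_pos: [0.5273, -0.1222, 0.1957]
ee_rot: [[0.006, -1.0, 0.014], [-1.0, -0.006, -0.001], [0.002, -0.014, -1.0]]
wrist_force: [1.5, 0.4, -0.4]
gripper_width: 0.802
gripper_force: 0.0
```

Request:
{"op": "arm_command", "data": {
  "deltas": [
    [0, 0, 0, 4, 0, -1, -0.6],
    [0, 0, 0, 8, 2, -2, -0.6],
    [0, 0, 0, 12, 4, -2, -0.6],
    [0, 0, 0, 16, 6, -2, -0.6],
    [0, 0, 0, 20, 8, -2, -0.6],
    [0, 0, 0, 24, 10, -2, -0.6],
    [0, 0, 0, 28, 12, -2, -0.6],
    [0, 0, 0, 28, 12, -2, -0.6]
  ]
}}

```text
time_s: 9.17
tcp_pos: [0.4026, -0.4055, 0.2086]
ee_rot: [[0.001, -1.0, 0.0], [-1.0, -0.001, -0.001], [0.001, -0.0, -1.0]]
wrist_force: [1.1, -0.2, 0.0]
gripper_width: 0.798
gripper_force: 0.0
```

```bash
python3 - <<'E'
from m import *
s=sense(); print(s["time_s"],s["tcp_pos"])
c=capture("top"); c2=capture("side")
a=c["pixels"][150:330,270:570]; v=c2["pixels"][210:480,220:420]
cv2.imwrite("pics/t3.png",np.hstack([cv2.resize(a,(500,300)),cv2.resize(v,(222,300))]))
for roi,z in(((409,200,552,285),.034),((288,262,405,308),.058)):
    k,n=wood(c,roi); print(rect(c,n,z)[0])
E
```

```text
9.1667 [ 0.40260862 -0.40547616  0.20859171]
((524.3240966796875, -121.9649658203125), (159.79336547851562, 49.754119873046875), 89.37213897705078)
((456.3193054199219, 76.98717498779297), (158.23081970214844, 50.1941032409668), 87.71635437011719)
```

View pics/t3.png

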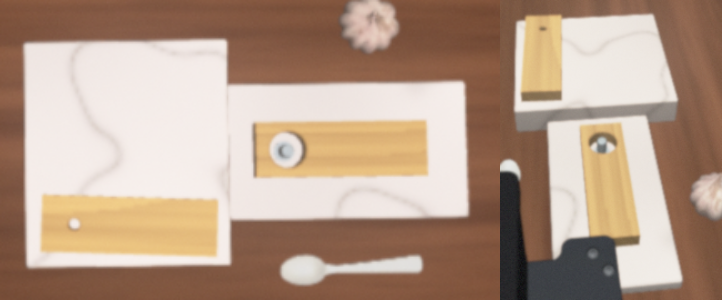

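The board lies flat with the pin centred in its hole (crop pixel (287,150)). It is within 1° of the stand's line, and the other board has not moved.

```bash
python3 -c "
from station import finish_job; print(finish_job())"
```

```text
the job is handed in; nothing more can be done
None
```

The holed board now lies flat on the lower step with the pin centred in its hole, within 1° of the stand's line; it was carried about 8 mm above the upper step, the other board has not moved, and the job was handed in at about 9 s.

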